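# Close the bench caliper on a brass block

### The job

Measure the thickness of the small rectangular brass block: set it flat on the bed of the bench caliper between the open jaw and the anvil, its long side along the jaw, and let go of it. Then slide the jaw by its thumb post, pushing the block along until it is squeezed square between jaw and anvil, and keep a light thumb pressure (about 8 N on the block) on it for a second without noticeably cocking the jaw on its beam. Take the hand away, leave the jaw closed on the block for the reading, and leave the other things on the bench where they are.

Things in the scene. Friction and masses are not known exactly. Their poses are not given: they have to be found in the camera images.
- gauge: Bench caliper, fixed. Grey bed 120 (x) x 260 (y) x 14 mm, origin at the centre of its underside (bed top 14 mm up). At x = +30 mm a steel beam runs along y, top 34 mm up; the jaw slides on it. Jaw and anvil reach toward -x over the bed; the part lies between them, best centred at x = -18 mm (jaw blade covers x = -44 to +19). Slider covers x = +16 to +44, 40 mm high.
- anvil: Fixed end: dark housing 36 (x) x 24 (y) x 28 mm on the bed at gauge x = -18, y = +92 mm; origin at its underside's centre, axes as the gauge. A steel spindle with a flat face plate 36 (x) x 20 (z) mm stands out toward -y. It is screw-set: its face is at gauge y = +44 to +60 mm, different each time and not reported; it does not give under load.
- carriage (a joint): Slide of the jaw along the beam in m: 0 fully open, growing toward the anvil (gauge +y), up to 0.100; starts at 0 to 0.012. Jaw measuring face at gauge y = -55 mm + this value. Sliding takes about 2 N plus 8 N per m/s; the jaw stays where it is left.
- jaw: Steel slider with jaw. Origin on the beam at gauge x = 30, y = -75 mm + slide, z 0; axes as the gauge. Slider 28 (x) x 36 (y), 18 to 40 mm up. Blade 8 mm thick, 17 to 36 mm up, reaches x = -11 to -74 mm; flat measuring face at y = +20, toward +y. It can cock about the vertical through its origin against a spring of 8 N m/rad (8 N on a well placed block: about 0.03 rad).
- jaw_face (a point): Point on the jaw's measuring face, middle of the visible blade, 26.5 mm above the gauge's underside; y is the face's outward normal, toward the anvil.
- thumb_post (a point): Centre of the top of the upright round thumb post, 14 mm diameter, 24 mm tall, dark steel with bright rings, standing on the slider above the jaw's cocking axis. Its foot is 40 mm and its top 64 mm above the gauge's underside. Pinch it from above or push on it.
- block: Rectangular brass block, 40 (x, long) x 24 (y, thickness to be measured) x 22 (z) mm, 0.1 to 0.2 kg, loose on the bench. Origin at the centre of its underside.
- tube: Bystander: short brass tube, 28 mm outside diameter, 22 mm tall, standing on end. Origin at the centre of its underside.
- gem_jar: Bystander: small round clear jar with ribbed screw lid, 29 mm diameter, 18 mm tall. Origin at the centre of its underside.
- tweezers: Bystander: steel tweezers lying flat, 10 x 126 x 7 mm.
- folding_loupe: Bystander: small folding loupe lying on the bench, 27 x 42 x 13 mm.

How it is judged:
By the outcome, as a careful person would: the job done as asked, in the order asked, and still so for the second after the job is handed in, with the robot touching nothing.
It also fails if it takes over 61 s, if anything falls off the work surface, if the arm or the gripper's body presses on something with over 40 N, if the wrist force passes 120 N, or if a joint passes its speed limit or range.

### The arm

A 6-joint arm with a two-finger parallel gripper is mounted at the origin on a cart in front of the work surface, level with it; the furniture and walls round the work are solid. World frame = base frame: x ahead of the robot, y to its left, z up, the work surface at z = 0. Lengths are in mm, angles in rad, forces in N, time in s.
With the tool pointing down it reaches from about 400 to 925 mm from the base axis. Payload 12.5 kg.
Tool frame: the origin (TCP) lies at the very end of the fingers, on their centre line; the grasp point (between the pads) lies 19 mm behind it (env.tcp_to_grasp is the distance from the TCP to the grasp point, in mm); z points along the fingers, x is the direction in which the jaws open and shut, and the axes are right-handed (so a half turn about z gives the same grasp; the last joint's range is limited). The gripper opens to 95 mm and grips with 3 to 60 N. Pads are 20 mm wide; open, the fingers measure 119 mm over their backs; the gripper's body (75 mm by 180 mm) begins 59 mm behind the grasp point.
Start: joints at [-1.225, 0.491, 1.559, -0, 1.092, -0.106], TCP at [272.89, -562.297, 214.661] pointing down, gripper open.
Joint ranges: [-3.1, 3.1], [-0.84, 2.19], [0.05, 2.79], [-1.13, 4.28], [0.06, 2.93], [-2.69, 2.69]. Speed limits (rad/s): [2.22, 2.22, 2.79, 3.14, 3.14, 3.14].

### API

Orientations are given as [roll, pitch, yaw] about the fixed x, y, z axes, in that order (R = Rz(yaw) Ry(pitch) Rx(roll)).
In Python, from cell import env, vision, job gives the robot as it stands.
- The arm moves only by the shell command python3 -m pendant 'ROWS' [OPENING]. ROWS is JSON, a list of rows, each a list of 4 numbers: the shift along the tool's x, y, z in mm, then the turn about the tool's z in degrees. In form: [[tx, ty, tz, turn], ...]. A call has 1 to 8 rows; each row is the pose to reach, as a shift and turn from the pose measured when the call began, along the tool's axes at that moment; what a row does not reach only later rows make up. A row lasts 1/8 s, in which the tool goes at most 62.5 mm and 10.7 degrees, less where a joint would pass 70% of its speed; a pose out of reach is approached as far as the arm can. A call with a gripper value outside its range is refused whole. OPENING is the closure, from 0 (fully open) to 1 (shut), set as the call begins (- or left out, the last holds). The fingers move at their own pace and stop on an object; the grip force is fixed at half the most. Time passes only in rows, so rows that repeat a pose let the fingers close. It gives the time, the measured TCP pose, the force and the opening at its end, in the units of the state.
- env.state(): the state, without advancing time (a new reading comes with each control period).
- vision.read_camera(name): name is "side" or "top"; returns a dict with "pixels" (420x560x3 uint8, red, green, blue), "intrinsics" (3x3 intrinsics, pixels), "R" (3x3) and "t" (3): a world point X has camera coordinates R X + t. Camera axes: x right, y down, z forward; pixel columns grow to the right and rows downward; lengths in mm; the calibration is good to about 2 mm. A picture is of the moment at which its call begins. There is no depth.
- job.job_done(): hands the job in, once; it reports no verdict.
Trained networks look in a picture, given as the dict that the camera call returned (one of the last four; its "shot" number tells which), for a name from the list of things; names that differ only in an ending like _2 or _b are one class to them, and where a whole thing is asked for, a point or a joint stands for the part that bears it (a point fixed in the world has none). Each returns a list of dicts, best first, with "confidence" (0 to 1); they miss things now and then, are a little off and sometimes report something else, mostly with a low value. They report only what shows in the picture. A call takes as long as a camera call.
- vision.find_in(picture, query): "at" ([x, y, z] in mm, in the coordinates of the camera as it stood for that picture, good to about 4 mm: the middle of the surface that is visible of it).
- vision.regions_of(picture, query): "pixels" (420x560 bool, what is visible of it).
The state is a dict: "t": time; "joints": joint angles; "qvel": joint speeds; "tau": joint torques, N m; "eef_pos": TCP position; "tcp_rot": TCP orientation; "ft_force": force on the tool from outside, world axes, zero at the start; "moment": the same for the moment, N m; "opening": opening from 0.0 (shut) to 1.0 (fully open).
Only numpy, scipy, OpenCV 4.12 (cv2) and the standard library are available. Lean on these libraries where they do the work, as an engineer would, in place of code of your own. Each camera call takes 0.05 s, during which the arm holds its last target.

## Working session

There is one attempt and no reset: what is moved stays moved. The work goes in short steps, Python scripts to look and compute and a shell command to move; the robot and the scene stay as the last step left them, time stands still between calls to the robot, and variables do not carry over. Pictures are saved under pics/ and viewed, and the job is handed in when it is done.

```bash
ls; mkdir -p pics; cat > h.py <<'E'
from cell import env, vision, job
import numpy as np, cv2
def shot(cam,name):
    p=vision.read_camera(cam); cv2.imwrite(f'pics/{name}.png',cv2.cvtColor(p['pixels'],cv2.COLOR_RGB2BGR)); return p
def w(p,at): return np.array(p['R']).T@(np.array(at)-np.array(p['t']))
def proj(p,X):
    c=np.array(p['R'])@np.array(X,float)+np.array(p['t']); u=np.array(p['intrinsics'])@c; return u[:2]/u[2]
def ray(p,uv,z):
    R=np.array(p['R']);t=np.array(p['t']);K=np.array(p['intrinsics'])
    o=-R.T@t; d=R.T@np.linalg.solve(K,[uv[0],uv[1],1.]); return o+d*(z-o[2])/d[2]
E
python3 - <<'E'
from h import *
for c in ['top','side']:
    p=shot(c,c+'0')
    print(c,-np.array(p['R']).T@p['t'])
    for q in ['gauge','anvil','jaw','jaw_face','thumb_post','block','tube','gem_jar','tweezers','folding_loupe']:
        for d in vision.find_in(p,q)[:2]: print(q,d['confidence'],w(p,d['at']).round(1),proj(p,w(p,d['at'])).round(0))
print(env.state())
E
```

```text
pics
top [ 276.02121597  -11.45231746 1269.72439087]
gauge 0.78 [549.1 -67.7  15.5] [318. 220.]
anvil 0.68 [554.7  19.6  30.2] [284. 213.]
jaw 0.48 [ 552.  -128.6   36.7] [343. 219.]
jaw_face 0.83 [ 550.7 -126.5   42.5] [342. 219.]
jaw_face 0.52 [ 433.4 -349.3   20.1] [427. 275.]
thumb_post 0.74 [ 556.2 -128.7   38. ] [343. 217.]
block 0.7 [ 581.7 -357.8   20.6] [432. 218.]
tweezers 0.4 [677.9 385.4   4.4] [152. 157.]
folding_loupe 0.53 [ 550.6 -124.9   41. ] [341. 219.]
folding_loupe 0.52 [464.2 227.7  13.9] [199. 241.]
side [ 400.325227   -957.74171082  419.20437156]
gauge 0.84 [ 540.7 -126.6   17.5] [285. 253.]
gauge 0.6 [ 544.4 -120.4   29.8] [286. 246.]
anvil 0.78 [547.8  14.7  31.4] [279. 224.]
anvil 0.63 [ 542.1 -123.3   35.2] [285. 245.]
jaw 0.97 [ 542.4 -121.7   38.6] [285. 243.]
jaw_face 0.76 [ 543.4 -120.4   30.4] [286. 246.]
thumb_post 0.56 [ 539.9 -122.7   33.3] [284. 246.]
block 0.55 [ 578.2 -371.4   20.1] [329. 311.]
tube 0.67 [ 432.7 -365.5   21.7] [244. 315.]
tube 0.41 [ 541.8 -122.7   33.7] [285. 245.]
gem_jar 0.64 [553.9 224.2  16.1] [271. 204.]
tweezers 0.58 [ 540.5 -122.6   15.4] [284. 253.]
tweezers 0.41 [678.1 375.6   4.1] [300. 192.]
folding_loupe 0.43 [455.8 211.8  12.1] [239. 208.]
{'t': 1.1, 'joints': array([-1.22465327e+00,  4.90925520e-01,  1.55888865e+00, -3.04803043e-06,
        1.09170703e+00, -1.05605458e-01]), 'qvel': array([ 1.98493581e-03, -2.43891980e-04, -9.45449246e-04,  9.75654358e-05,
        7.51177459e-04, -1.98580060e-06]), 'tau': array([ 7.69187336e-04, -6.12485647e+01, -2.58425331e+01,  6.92460593e-02,
        4.44725901e-02, -1.23572875e-05]), 'eef_pos': array([ 272.86112882, -562.31551474,  214.64899687]), 'tcp_rot': array([ 3.14158243e+00, -7.07722393e-05, -1.11904641e+00]), 'ft_force': array([-0.35357205, -0.08324498, -0.06341528]), 'moment': array([-0.04800794, -0.02029599,  0.02640932]), 'opening': 1.0032762992113613}
```

```bash
python3 - <<'E'
import cv2
a=cv2.imread('pics/top0.png')
cv2.imwrite('pics/t0c.png',cv2.resize(a[170:290,240:460],None,fx=3.6,fy=3.6,interpolation=cv2.INTER_CUBIC))
b=cv2.imread('pics/side0.png')
cv2.imwrite('pics/s0c.png',cv2.resize(b[190:350,210:400],None,fx=3.6,fy=3.6,interpolation=cv2.INTER_CUBIC))
E
```

```text
(no output)
```

View pics/t0c.png

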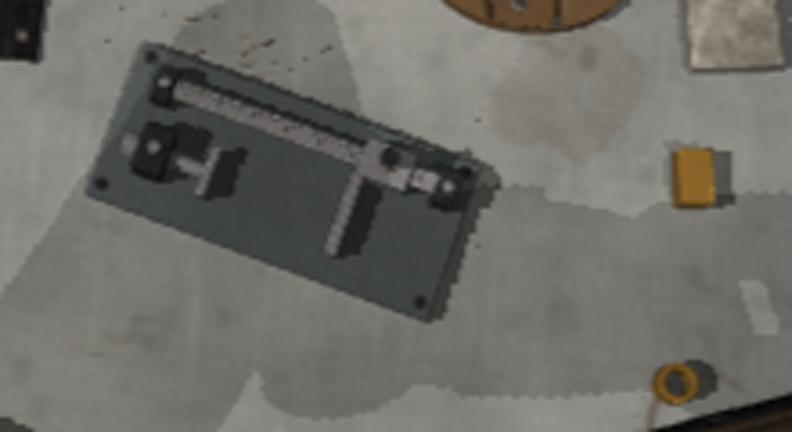

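View pics/s0c.png

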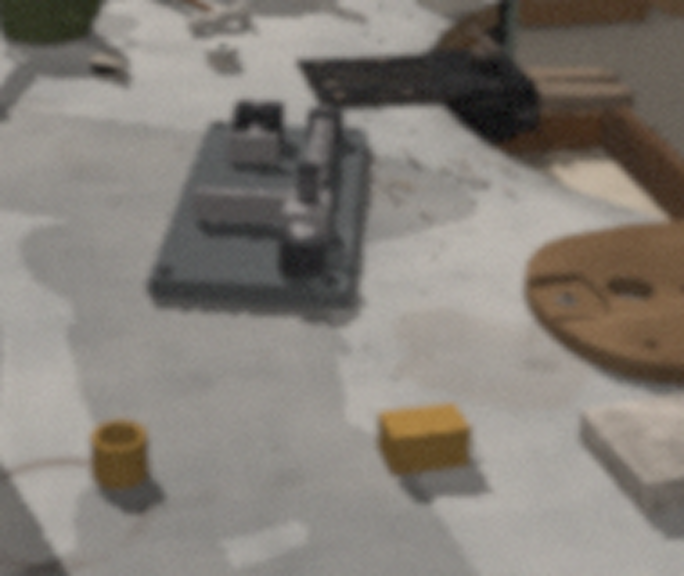

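View pics/side0.png

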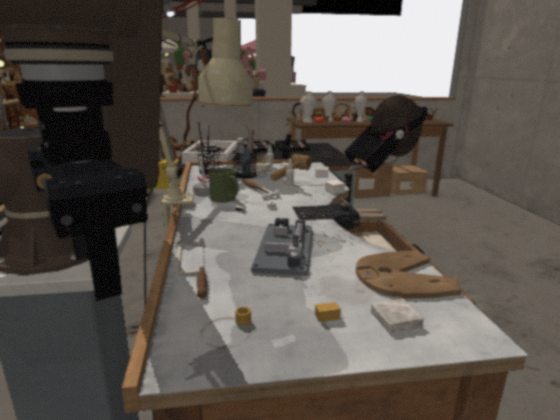

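View pics/top0.png

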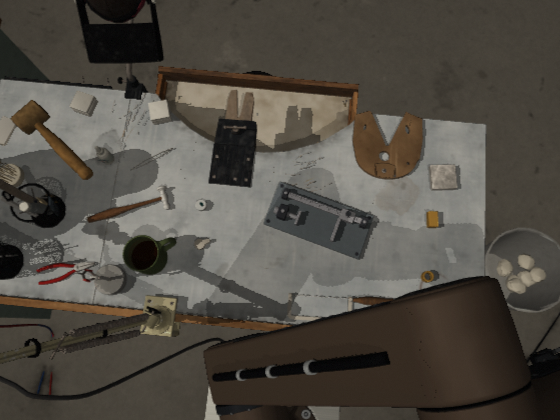

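```bash
cat > fit.py <<'E'
from h import *
from scipy.optimize import minimize
from scipy.ndimage import zoom
def box(xc,yc,yaw,lx,ly,z0,z1):
    c,s=np.cos(yaw),np.sin(yaw)
    return np.array([[xc+c*a-s*b,yc+s*a+c*b,z] for a in(-lx/2,lx/2) for b in(-ly/2,ly/2) for z in(z0,z1)])
def hullmask(p,pts,S=8):
    uv=np.array([proj(p,X) for X in pts]); h=cv2.convexHull(((uv+.5)*S).astype(np.float32))
    m=np.zeros((420*S//1,560*S),np.uint8) if 0 else None
    u0=np.floor(uv.min(0)).astype(int)-6; u1=np.ceil(uv.max(0)).astype(int)+6
    W,H=(u1-u0); m=np.zeros((H*S,W*S),np.uint8)
    cv2.fillPoly(m,[np.round((h[:,0]-u0*S)*1).astype(np.int32)],1)
    return cv2.resize(m.astype(np.float32),(W,H),interpolation=cv2.INTER_AREA),u0
def cost(v,views,lx,ly,z0,z1):
    e=0
    for p,mask in views:
        m,u0=hullmask(p,box(v[0],v[1],v[2]/100,lx,ly,z0,z1))
        f=np.zeros((420,560),np.float32); f[u0[1]:u0[1]+m.shape[0],u0[0]:u0[0]+m.shape[1]]=m
        e+=np.abs(f-mask).sum()/mask.sum()
    return e
def fit(v0,views,lx,ly,z0,z1):
    v=np.array([v0[0],v0[1],v0[2]*100])
    r=minimize(cost,v,args=(views,lx,ly,z0,z1),method='Nelder-Mead',options=dict(initial_simplex=[v,v+[6,0,0],v+[0,6,0],v+[0,0,8]],xatol=.05,fatol=1e-4))
    return r.x[:2].round(1),round(r.x[2]/100,3),round(r.fun,3)
E
python3 - <<'E'
from fit import *
P={c:vision.read_camera(c) for c in('top','side')}
M={}
for q in('gauge','block'):
    for c in P:
        r=vision.regions_of(P[c],q)
        print(q,c,[(x['confidence'],int(np.sum(x['pixels']))) for x in r])
        if r: M[q,c]=np.array(r[0]['pixels']).astype(np.float32)
import pickle; pickle.dump((P,M),open('pm.pkl','wb'))
for c in P:
    im=P[c]['pixels'].copy()
    for q in('gauge','block'):
        if (q,c) in M: im[M[q,c]>0]=im[M[q,c]>0]//2+np.array([120,0,0],np.uint8)
    cr=im[170:330,210:460] 
    cv2.imwrite(f'pics/m_{c}.png',cv2.resize(cr[:,:,::-1],None,fx=3.2,fy=3.2))
for q,v0,d in(('gauge',(550,-65,-.35),(120,260,0,14)),('block',(582,-360,.05),(40,24,0,22))):
    for cs in(('top',),('side',),('top','side')):
        vs=[(P[c],M[q,c]) for c in cs if (q,c) in M]
        if vs: print(q,cs,fit(v0,vs,*d))
E
```

```text
gauge top [(0.79, 4585)]
gauge side [(0.96, 2772), (0.4, 286)]
block top [(0.51, 193)]
block side []
gauge ('top',) (array([551.2, -67. ]), np.float64(-0.26), np.float64(0.036))
gauge ('side',) (array([549.4, -65.6]), np.float64(-0.264), np.float64(0.073))
gauge ('top', 'side') (array([549.9, -66.7]), np.float64(-0.268), np.float64(0.118))
block ('top',) (array([ 580.8, -358.3]), np.float64(0.071), np.float64(0.055))
block ('top', 'side') (array([ 580.8, -358.3]), np.float64(0.071), np.float64(0.055))
```

View pics/m_top.png

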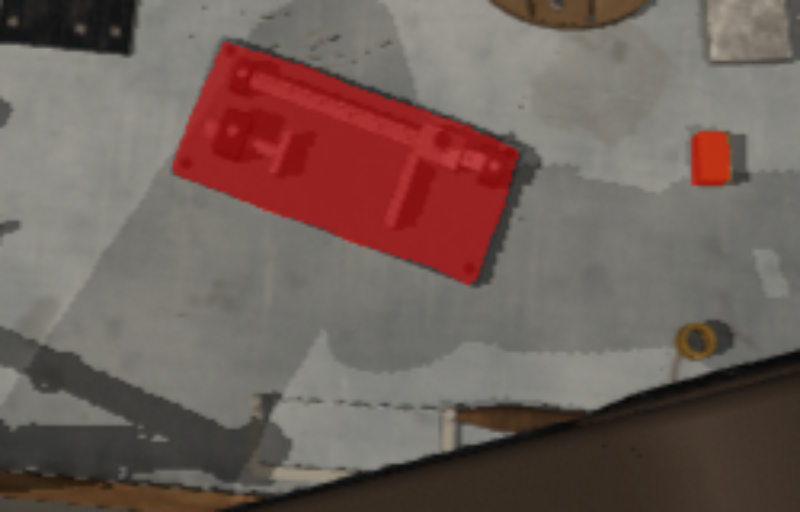

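View pics/m_side.png

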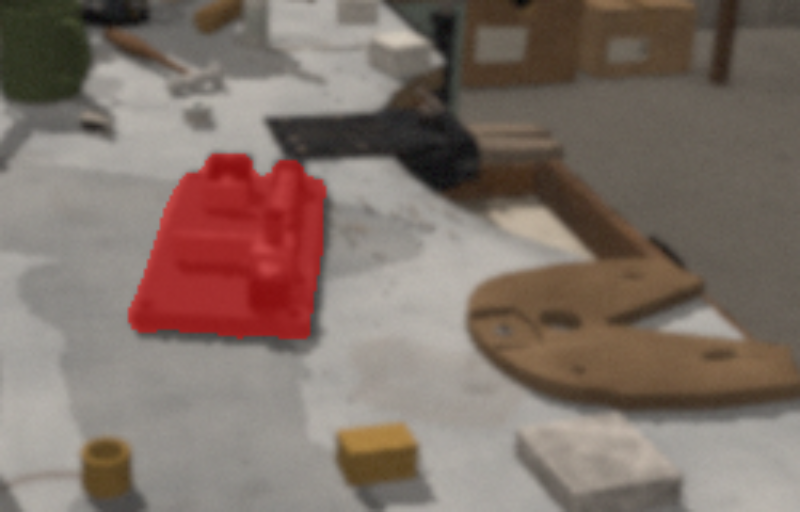

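```bash
cat > ov.py <<'E'
from h import *
def gl(g,X):
    c,s=np.cos(g[2]),np.sin(g[2]); return np.array([g[0]+c*X[0]-s*X[1],g[1]+s*X[0]+c*X[1],X[2]])
def boxl(x0,x1,y0,y1,z0,z1): return [(x,y,z) for x in(x0,x1) for y in(y0,y1) for z in(z0,z1)]
E=[(0,1),(2,3),(4,5),(6,7),(0,2),(1,3),(4,6),(5,7),(0,4),(1,5),(2,6),(3,7)]
def draw(p,g,boxes,roi,s,name):
    r0,r1,c0,c1=roi
    im=cv2.resize(np.ascontiguousarray(p['pixels'][r0:r1,c0:c1,::-1]),None,fx=s,fy=s,interpolation=cv2.INTER_CUBIC)
    for b,col in boxes:
        q=[tuple(np.round((proj(p,gl(g,X))-[c0,r0]+.5)*s*16).astype(int).tolist()) for X in b]
        for i,j in E: cv2.line(im,q[i],q[j],col,1,cv2.LINE_AA,4)
    cv2.imwrite(f'pics/{name}.png',im)
def gauge_boxes(sl,af):
    y=-75+sl
    return [(boxl(-60,60,-130,130,0,14),(0,255,0)),(boxl(-44,19,y+12,y+20,17,36),(0,0,255)),(boxl(16,44,y-18,y+18,18,40),(255,0,0)),(boxl(23,37,y-7,y+7,40,64),(0,255,255)),(boxl(-36,0,80,104,14,42),(255,0,255)),(boxl(-36,0,af,af+3,17,37),(255,255,0))]
E
python3 - <<'E'
from ov import *
from fit import fit
import pickle
P,M=pickle.load(open('pm.pkl','rb'))
g=(551,-67,-.264)
draw(P['top'],g,gauge_boxes(6,52),(175,265,255,385),6,'ovt')
draw(P['side'],g,gauge_boxes(6,52),(210,280,240,330),8,'ovs')
for c in P:
    h=cv2.cvtColor(P[c]['pixels'],cv2.COLOR_RGB2HSV); m=((h[...,0]>12)&(h[...,0]<30)&(h[...,1]>130)&(h[...,2]>60))
    u=proj(P[c],(581,-358,11)); k=np.zeros_like(m);a,b=int(u[1]),int(u[0]); k[a-16:a+16,b-18:b+18]=1
    m=(m&k).astype(np.float32); M['b',c]=m; print(c,m.sum(), fit((581,-358,.07),[(P[c],m)],40,24,0,22))
print(fit((581,-358,.07),[(P[c],M['b',c]) for c in P],40,24,0,22))
E
```

```text
top 169.0 (array([ 583. , -360.5]), np.float64(0.044), np.float64(0.174))
side 328.0 (array([ 578.4, -358.4]), np.float64(-0.256), np.float64(0.313))
(array([ 580.3, -359.6]), np.float64(-0.035), np.float64(0.556))
```

View pics/ovt.png

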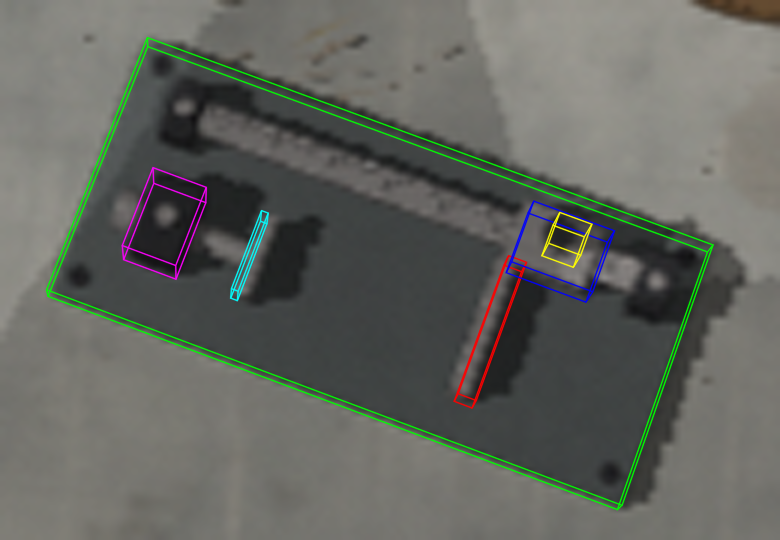

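View pics/ovs.png

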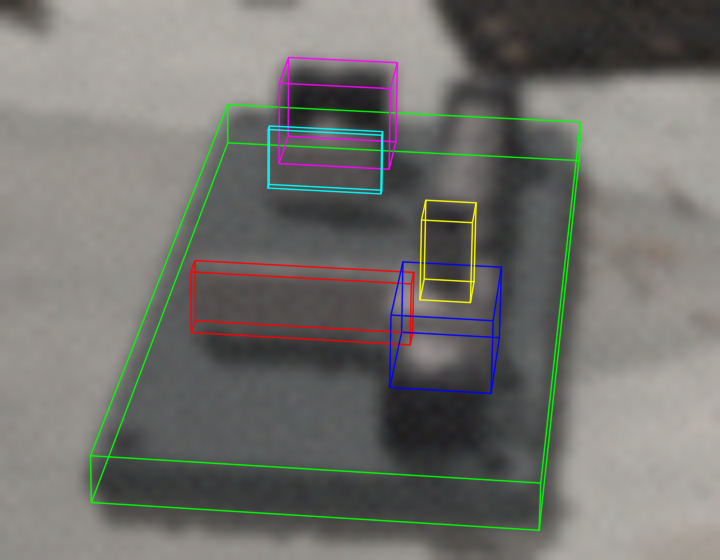

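```bash
python3 - <<'E'
from ov import *
import pickle
P,M=pickle.load(open('pm.pkl','rb'))
b=(581,-358,.071)
for c in P:
    u=proj(P[c],(581,-358,11)).astype(int)
    draw(P[c],b,[(boxl(-20,20,-12,12,0,22),(0,255,0))],(u[1]-20,u[1]+20,u[0]-22,u[0]+22),9,'b'+c)
a=cv2.imread('pics/btop.png');d=cv2.imread('pics/bside.png');cv2.imwrite('pics/bb.png',np.hstack([a,d]))
E
```

```text
(no output)
```

View pics/bb.png

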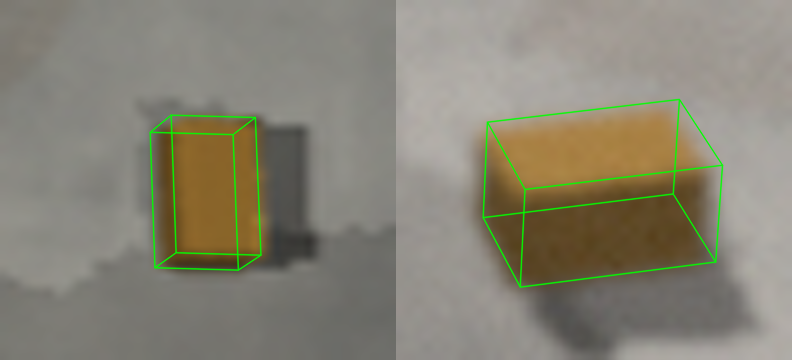

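```bash
cat > to.py <<'E'
import sys
from h import *
# target x y z yaw -> tool shift & turn
def to(x,y,z,yaw,s=None):
    s=s or env.state(); r=s['tcp_rot']; 
    from scipy.spatial.transform import Rotation as Ro
    R=Ro.from_euler('xyz',r).as_matrix(); d=R.T@(np.array([x,y,z])-s['eef_pos'])
    return d.round(1), round(np.degrees((r[2]-yaw+np.pi)%(2*np.pi)-np.pi),1)
if __name__=='__main__':
    s=env.state(); print(s['t'],s['eef_pos'].round(1),s['tcp_rot'].round(3),s['ft_force'].round(2),round(s['opening'],3)); print(to(*map(float,sys.argv[1:5]),s))
E
python3 to.py 580 -360.5 60 -1.5
```

```text
1.4 [ 272.9 -562.3  214.7] [ 3.142 -0.    -1.119] [ 0.17 -0.77  0.56] 1.002
(array([ -47.5, -364.4,  154.7]), np.float64(21.8))
```

```bash
python3 -m pendant '[[-5,-30,10,2],[-13,-90,20,7],[-21,-150,50,12],[-28,-210,80,16],[-35,-270,105,20],[-42,-330,125,21.8],[-47.5,-364.4,140,21.8],[-47.5,-364.4,140,21.8]]' 0; python3 to.py 580 -360.5 3 -1.5
python3 - <<'E'
from ov import *
import pickle
b=(580,-360.5,.071)
ims=[]
for c in('top','side'):
    p=vision.read_camera(c)
    u=proj(p,(580,-360,40)).astype(int)
    draw(p,b,[(boxl(-20,20,-12,12,0,22),(0,255,0))],(u[1]-33,u[1]+33,u[0]-33,u[0]+33),6,'x'+c); ims.append(cv2.imread(f'pics/x{c}.png'))
cv2.imwrite('pics/a1.png',np.hstack(ims))
E
```

```text
t: 2.4
eef_pos: [581.7, -357.7, 72.7]
tcp_rot: [3.14, 0.002, -1.496]
ft_force: [-0.2, -0.1, -0.1]
opening: 1.001
2.4 [ 581.7 -357.7   72.7] [ 3.140e+00  2.000e-03 -1.496e+00] [-0.16 -0.06 -0.11] 1.001
(array([ 2.8,  1.8, 69.7]), np.float64(0.3))
```

View pics/a1.png

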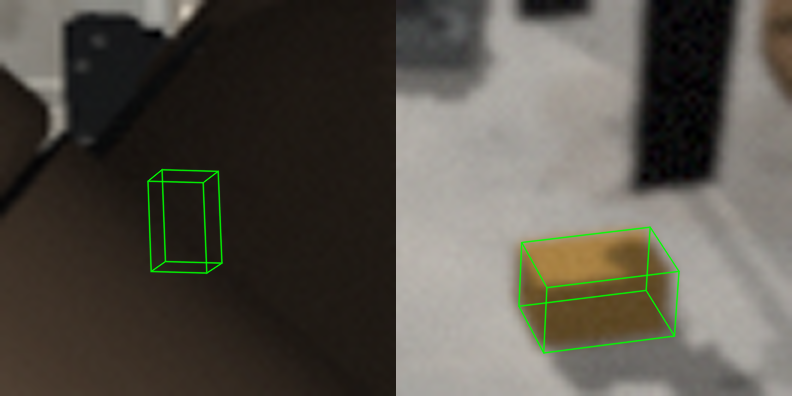

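```bash
python3 - <<'E'
from h import *
p=vision.read_camera('side')
u=proj(p,(580,-360,40)).astype(int)
for X in[(571.7,-405,72.7),(591.7,-405,72.7),(571.7,-417,72.7),(591.7,-417,72.7)]: print((proj(p,X)-u+33.5)*6+[396,0])
E
```

```text
[621.46453435 186.89299776]
[693.68585704 181.52373712]
[633.70047803 210.78754654]
[707.10765149 205.22058156]
```

```bash
python3 to.py 578.5 -360 3 -1.5; python3 -m pendant '[[2.5,3.5,20,0],[2.5,3.5,45,0],[2.5,3.5,62,0],[2.5,3.5,69,0],[2.5,3.5,70,0]]'; python3 -m pendant '[[0,0,0,0],[0,0,0,0],[0,0,0,0],[0,0,0,0],[0,0,0,0],[0,0,0,0]]' 1
```

```text
2.55 [ 579.6 -361.    74.9] [-3.142 -0.    -1.5  ] [-0.05  0.14  0.33] 1.0
(array([-1.1,  1. , 71.9]), np.float64(0.0))
t: 3.18
eef_pos: [576.2, -364.1, 5.1]
tcp_rot: [-3.141, -0.0, -1.5]
ft_force: [0.4, -0.2, -0.1]
opening: 0.998
t: 3.92
eef_pos: [576.2, -364.1, 5.1]
tcp_rot: [-3.141, -0.0, -1.5]
ft_force: [-0.4, -0.1, -0.7]
opening: 0.428
```

```bash
python3 -m pendant '[[0,0,0,0],[0,0,0,0],[0,0,0,0],[0,0,0,0]]'
```

```text
t: 4.42
eef_pos: [576.1, -364.0, 5.1]
tcp_rot: [-3.142, -0.0, -1.5]
ft_force: [0.6, 2.2, 0.1]
opening: 0.247
```

```bash
python3 -m pendant '[[0,0,-15,0],[0,0,-50,0],[0,0,-85,0],[0,0,-95,0],[0,0,-95,0]]';python3 to.py 531.3 -61.7 100 -1.835; python3 - <<'E'
from ov import *
s=env.state()['eef_pos']
p=vision.read_camera('side')
u=proj(p,(576,-364,110)).astype(int)
draw(p,(s[0],s[1],.071),[(boxl(-20,20,-12,12,s[2]-5,s[2]+17),(0,255,0)),(boxl(-10,10,-24,24,s[2],s[2]+60),(0,0,255))],(u[1]-33,u[1]+33,u[0]-33,u[0]+33),8,'lift')
E
```

```text
t: 5.05
eef_pos: [576.1, -364.1, 100.4]
tcp_rot: [-3.141, -0.001, -1.5]
ft_force: [0.5, -1.0, -2.7]
opening: 0.249
5.05 [ 576.1 -364.1  100.4] [-3.141e+00 -1.000e-03 -1.500e+00] [ 0.53 -1.   -2.69] 0.249
(array([-3.048e+02,  2.340e+01,  1.000e-01]), np.float64(19.2))
```

View pics/lift.png

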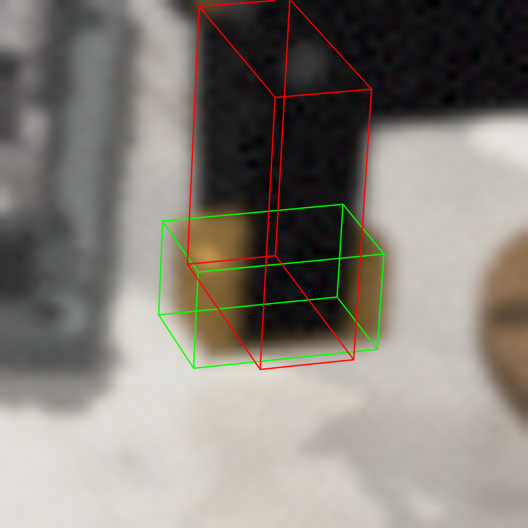

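```bash
python3 -m pendant '[[-25,2,0,2],[-75,6,0,5],[-130,10,0,9],[-185,14,0,13],[-240,18,0,16],[-285,22,0,18.5],[-304.8,23.4,0,19.2],[-304.8,23.4,0,19.2]]';python3 -m pendant '[[0,0,0,0]]';python3 to.py 531.3 -61.7 60 -1.835; python3 - <<'E'
from ov import *
s=env.state()['eef_pos']
p=vision.read_camera('side')
u=proj(p,(546,-80,50)).astype(int)
g=(551,-67,-.264)
draw(p,g,gauge_boxes(10,47)+[(boxl(-38,2,-12,12,s[2]-5,s[2]+17),(255,255,255))],(u[1]-35,u[1]+35,u[0]-45,u[0]+45),8,'over')
E
```

```text
t: 6.1
eef_pos: [530.2, -60.1, 98.4]
tcp_rot: [3.139, -0.0, -1.833]
ft_force: [-0.3, -0.3, -1.4]
opening: 0.248
t: 6.22
eef_pos: [530.2, -60.6, 97.8]
tcp_rot: [3.138, -0.0, -1.833]
ft_force: [0.2, -0.5, -1.6]
opening: 0.251
6.225 [530.2 -60.6  97.8] [ 3.138 -0.    -1.833] [ 0.21 -0.52 -1.56] 0.251
(array([ 0.7, -1.5, 37.8]), np.float64(0.1))
```

View pics/over.png

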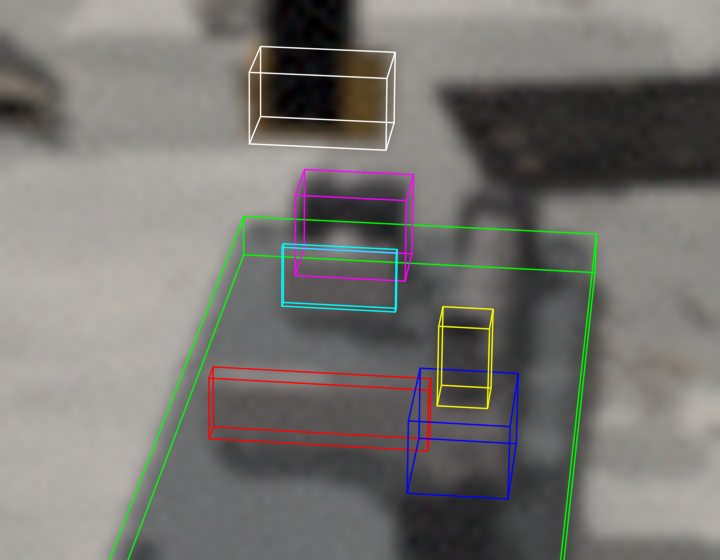

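```bash
python3 -m pendant '[[0.7,-1.5,20,0],[0.7,-1.5,45,0],[0.7,-1.5,60,0],[0.7,-1.5,65,0],[0.7,-1.5,65,0],[0.7,-1.5,65,0]]';python3 to.py 531.3 -61.7 19.5 -1.835; python3 - <<'E'
from ov import *
s=env.state()['eef_pos']
g=(551,-67,-.264)
ims=[]
for c in('side','top'):
    p=shot(c,c+'2')
    u=proj(p,(546,-80,50)).astype(int)
    draw(p,g,[],(u[1]-30,u[1]+30,u[0]-40,u[0]+40),5 if c=='top' else 9,'ov'+c)
E
```

```text
t: 7.02
eef_pos: [531.5, -61.8, 33.3]
tcp_rot: [3.139, -0.0, -1.833]
ft_force: [-0.2, 0.5, -1.8]
opening: 0.253
7.025 [531.5 -61.8  33.3] [ 3.139 -0.    -1.833] [-0.21  0.49 -1.83] 0.253
(array([-0.1,  0.2, 13.8]), np.float64(0.1))
```

View pics/ovside.png

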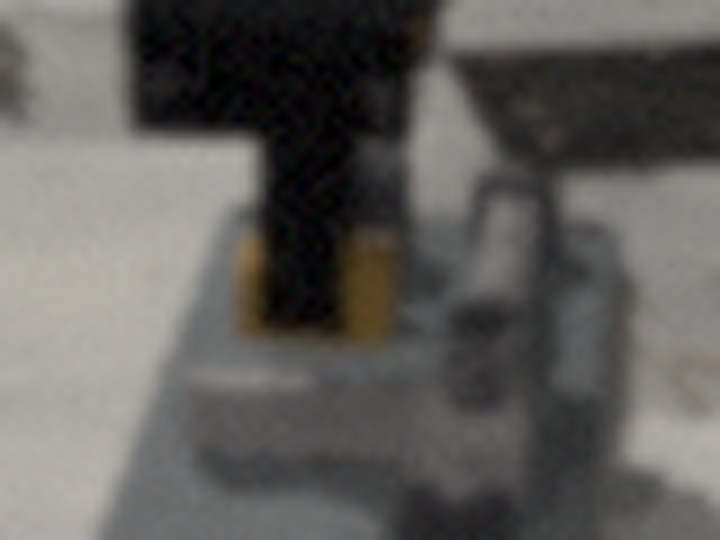

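View pics/top2.png

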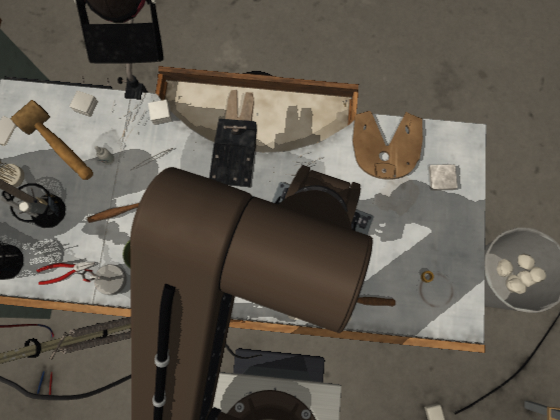

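```bash
python3 -m pendant '[[0,0,6,0],[0,0,11,0],[0,0,13.5,0],[0,0,13.5,0]]';python3 to.py 531.3 -61.7 19 -1.835
```

```text
t: 7.62
eef_pos: [531.3, -61.7, 19.5]
tcp_rot: [3.138, -0.0, -1.833]
ft_force: [-0.3, -0.0, -1.3]
opening: 0.25
7.625 [531.3 -61.7  19.5] [ 3.138 -0.    -1.833] [-0.33 -0.01 -1.31] 0.25
(array([-0. , -0. ,  0.5]), np.float64(0.1))
```

```bash
python3 -m pendant '[[0,0,0.5,0],[0,0,1,0],[0,0,1,0]]'; python3 -m pendant '[[0,0,0,0],[0,0,0,0],[0,0,0,0],[0,0,0,0]]' 0.58
```

```text
t: 8.0
eef_pos: [531.3, -61.7, 19.0]
tcp_rot: [3.139, -0.0, -1.833]
ft_force: [-1.4, -1.1, 4.5]
opening: 0.248
t: 8.5
eef_pos: [531.3, -61.7, 19.0]
tcp_rot: [3.139, -0.0, -1.833]
ft_force: [0.1, 0.1, -0.8]
opening: 0.423
```

```bash
python3 -m pendant '[[0,0,-10,0],[0,0,-35,0],[0,0,-70,0],[0,0,-100,0],[0,0,-115,0]]'; python3 to.py 440 -400 140 -1.835
```

```text
t: 9.12
eef_pos: [532.0, -61.9, 135.9]
tcp_rot: [3.141, -0.0, -1.833]
ft_force: [0.2, -0.9, -0.8]
opening: 0.417
9.125 [532.  -61.9 135.9] [ 3.141 -0.    -1.833] [ 0.19 -0.91 -0.84] 0.417
(array([350.4,   1.2,  -4.1]), np.float64(0.1))
```

```bash
python3 -m pendant '[[20,0,0,0],[75,0,0,0],[135,0,0,0],[195,0,0,0],[250,0,0,0],[300,0,0,0],[335,0,0,0],[350,0,0,0]]'; python3 - <<'E'
from ov import *
g=(551,-67,-.264)
for c in('side','top'):
    p=shot(c,c+'3')
    u=proj(p,(546,-70,30)).astype(int)
    draw(p,g,gauge_boxes(8,47)+[(boxl(-38,2,-12,12,14,36),(255,255,255))],(u[1]-45,u[1]+45,u[0]-60,u[0]+60) if c=='top' else (u[1]-35,u[1]+35,u[0]-45,u[0]+45),6 if c=='top' else 8,'ow'+c)
    draw(p,g,[],(u[1]-45,u[1]+45,u[0]-60,u[0]+60) if c=='top' else (u[1]-35,u[1]+35,u[0]-45,u[0]+45),6 if c=='top' else 8,'oy'+c)
E
```

```text
t: 10.12
eef_pos: [440.4, -401.2, 135.5]
tcp_rot: [3.14, 0.0, -1.835]
ft_force: [-0.6, -0.2, -0.7]
opening: 0.417
```

View pics/owtop.png

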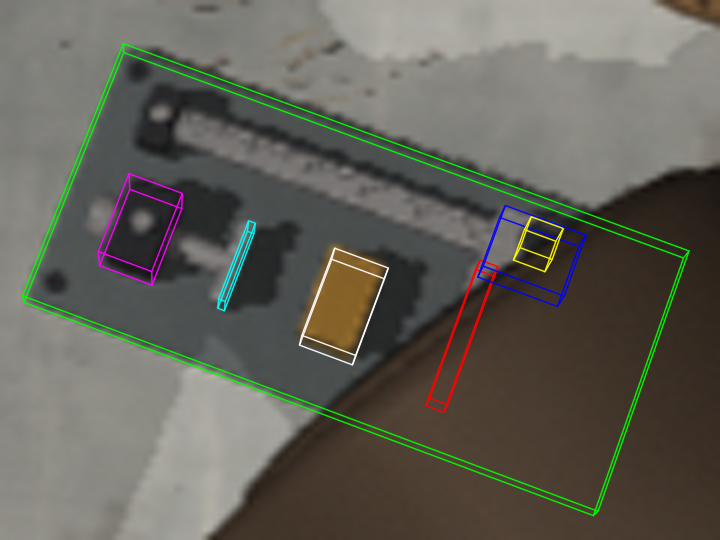

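View pics/oytop.png

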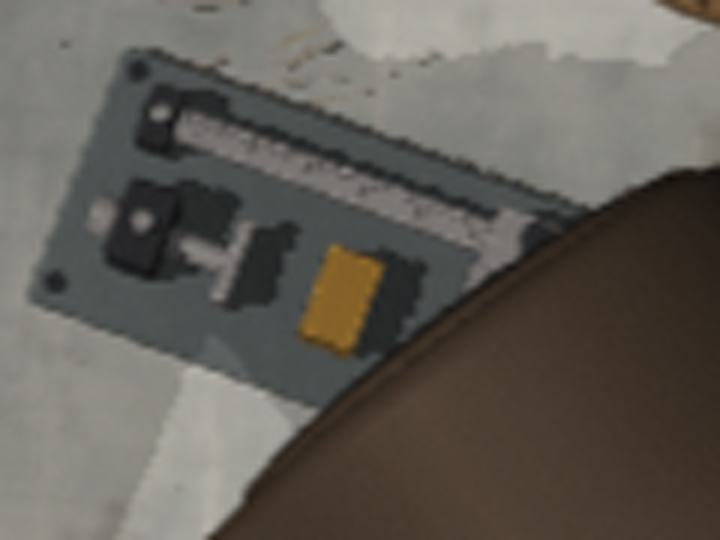

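View pics/owside.png

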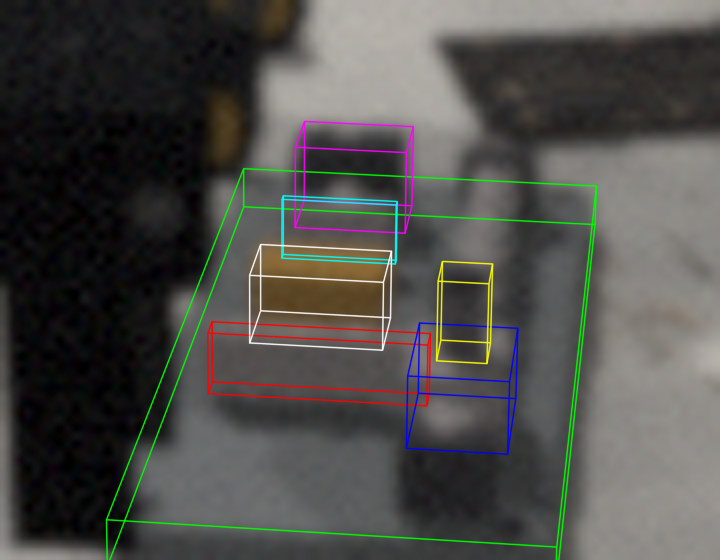

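View pics/oyside.png

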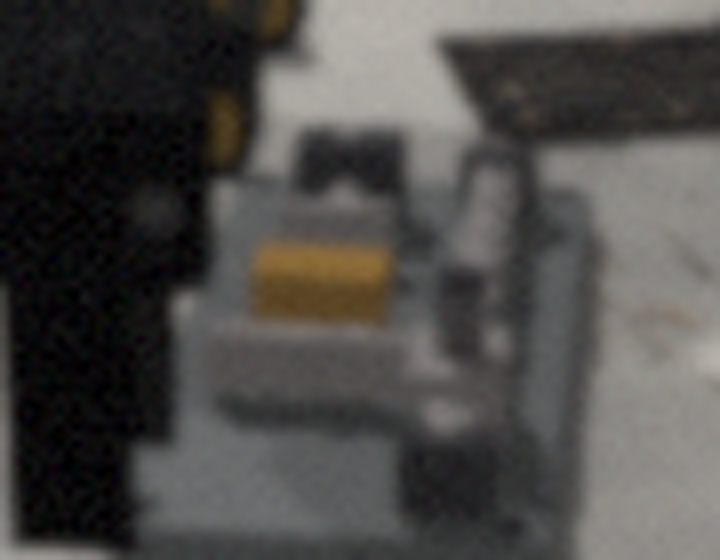

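```bash
python3 to.py 562.5 -139.5 110 -1.835
```

```text
10.225 [ 440.9 -400.4  135.6] [ 3.14   0.    -1.834] [-0.07  0.5  -0.16] 0.42
(array([-283.6,  -49.5,   25.6]), np.float64(0.0))
```

```bash
python3 -m pendant '[[-20,-4,0,0],[-75,-13,0,0],[-135,-24,0,0],[-195,-34,5,0],[-245,-43,15,0],[-275,-48,25,0],[-283.6,-49.5,25.6,0],[-283.6,-49.5,25.6,0]]'; python3 -m pendant '[[0,0,0,0]]'; python3 to.py 562.5 -139.5 75 -1.835;  python3 - <<'E'
from ov import *
g=(551,-67,-.264)
for c in('side',):
    p=shot(c,c+'4')
    u=proj(p,(546,-70,60)).astype(int)
    draw(p,g,[],(u[1]-35,u[1]+35,u[0]-45,u[0]+45),8,'oz'+c)
E
```

```text
t: 11.22
eef_pos: [562.5, -138.2, 110.3]
tcp_rot: [3.14, 0.0, -1.832]
ft_force: [-0.5, -0.9, -0.1]
opening: 0.419
t: 11.35
eef_pos: [562.3, -138.6, 110.7]
tcp_rot: [3.141, 0.0, -1.833]
ft_force: [-0.7, -0.7, -0.3]
opening: 0.419
11.35 [ 562.3 -138.6  110.7] [ 3.141  0.    -1.833] [-0.72 -0.74 -0.32] 0.419
(array([ 0.8, -0.5, 35.7]), np.float64(0.1))
```

View pics/ozside.png

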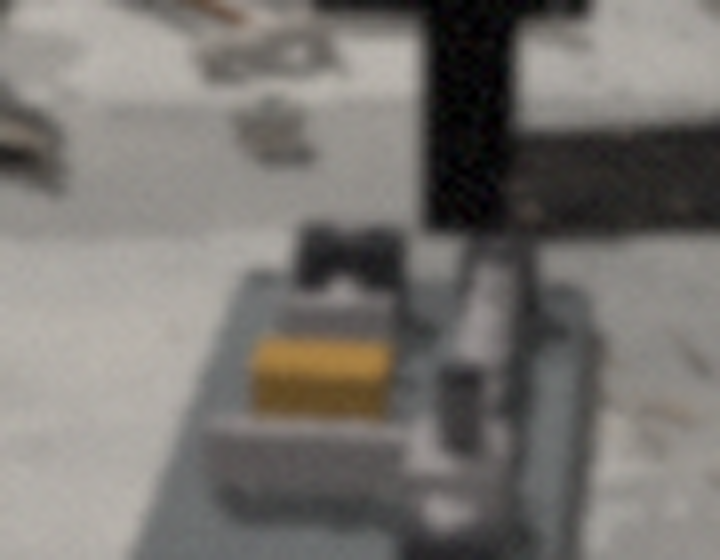

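```bash
python3 -m pendant '[[0.8,-0.5,15,0],[0.8,-0.5,32,0],[0.8,-0.5,42,0],[0.8,-0.5,47,0],[0.8,-0.5,52,0],[0.8,-0.5,57,0]]'; python3 -m pendant '[[0,0,5,0],[0,0,9,0],[0,0,9.5,0]]';  python3 -m pendant '[[0,0,0,0],[0,0,0,0],[0,0,0,0],[0,0,0,0],[0,0,0,0],[0,0,0,0]]' 1
```

```text
t: 12.15
eef_pos: [562.7, -139.6, 53.6]
tcp_rot: [3.141, 0.0, -1.833]
ft_force: [1.4, 0.1, -1.2]
opening: 0.417
t: 12.52
eef_pos: [562.6, -139.5, 43.8]
tcp_rot: [3.141, 0.0, -1.833]
ft_force: [-0.4, 0.7, -0.7]
opening: 0.419
t: 13.28
eef_pos: [562.6, -139.6, 43.9]
tcp_rot: [3.141, 0.0, -1.833]
ft_force: [-0.2, -1.6, 1.5]
opening: 0.137
```

```bash
cat > f.py <<'E'
from h import *
s=env.state(); u=np.array([np.sin(.264),np.cos(.264)]); F=s['ft_force'][:2]
print('t',round(s['t'],2),'along',(F@u).round(2),'across',round(F@[u[1],-u[0]],2),'Fz',round(s['ft_force'][2],2),'Mz',round(s['moment'][2],3),'pos_y',round((s['eef_pos'][:2]-[551,-67])@u,2),'pos_x',round((s['eef_pos'][:2]-[551,-67])@[u[1],-u[0]],2),'op',round(s['opening'],3))
E
python3 f.py; python3 -m pendant '[[-2,0,0,0],[-6,0,0,0],[-10,0,0,0],[-14,0,0,0],[-18,0,0,0],[-22,0,0,0],[-26,0,0,0],[-28,0,0,0]]'>/dev/null; python3 f.py
```

```text
t 13.28 along -1.56 across 0.26 Fz 1.53 Mz 0.023 pos_y -67.07 pos_x 30.17 op 0.137
t 14.28 along -1.69 across -0.1 Fz 0.41 Mz 0.006 pos_y -38.76 pos_x 30.18 op 0.138
```

```bash
python3 -m pendant '[[-2,0,0,0],[-5,0,0,0],[-8,0,0,0],[-11,0,0,0],[-14,0,0,0],[-17,0,0,0],[-20,0,0,0],[-22,0,0,0]]'>/dev/null; python3 f.py;  python3 - <<'E'
from ov import *
g=(551,-67,-.264)
p=shot('side','side5')
u=proj(p,(546,-70,40)).astype(int)
draw(p,g,[],(u[1]-35,u[1]+35,u[0]-45,u[0]+45),8,'p1')
E
```

```text
t 15.28 along -4.15 across 0.41 Fz 1.02 Mz 0.074 pos_y -16.57 pos_x 30.14 op 0.144
```

View pics/p1.png

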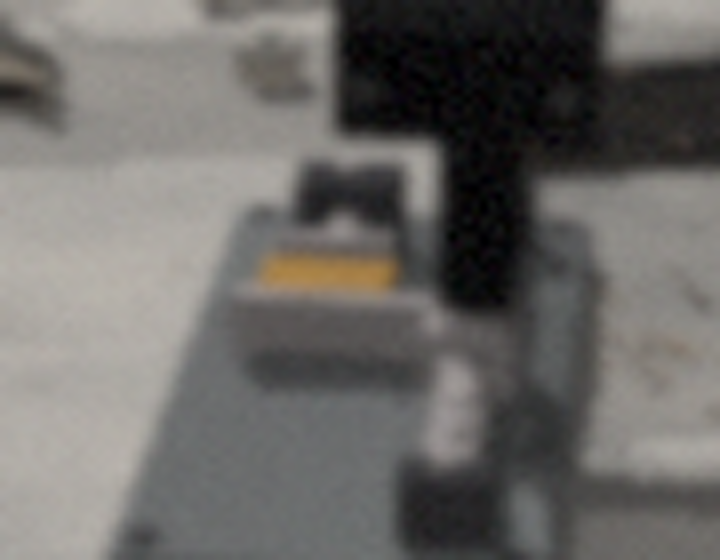

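```bash
python3 -m pendant '[[-2,0,0,0],[-4,0,0,0],[-6,0,0,0],[-8,0,0,0],[-10,0,0,0],[-12,0,0,0],[-14,0,0,0],[-15,0,0,0]]'>/dev/null; python3 f.py; python3 -m pendant '[[-0.5,0,0,0],[-1,0,0,0],[-1.5,0,0,0]]'>/dev/null; python3 f.py
```

```text
t 16.32 along -2.98 across 1.69 Fz 1.48 Mz 0.085 pos_y -1.23 pos_x 30.16 op 0.141
t 16.7 along -3.51 across 2.52 Fz 0.07 Mz 0.029 pos_y 0.25 pos_x 30.15 op 0.139
```

```bash
python3 -m pendant '[[-0.5,0,0,0],[-1,0,0,0]]'>/dev/null; python3 f.py
```

```text
t 16.95 along -4.07 across 1.83 Fz 0.95 Mz 0.004 pos_y 1.27 pos_x 30.13 op 0.138
```

```bash
for i in 1; do python3 -m pendant '[[-0.5,0,0,0],[-1,0,0,0]]'>/dev/null; python3 f.py; python3 -m pendant '[[-0.5,0,0,0],[-1,0,0,0]]'>/dev/null; python3 f.py; done
```

```text
t 17.2 along -9.55 across 2.32 Fz 0.53 Mz 0.085 pos_y 1.78 pos_x 30.2 op 0.138
t 17.45 along -13.04 across 0.75 Fz 1.75 Mz 0.099 pos_y 1.95 pos_x 30.31 op 0.139
```

```bash
python3 -m pendant '[[-0.6,0,0,0],[-0.6,0,0,0]]'>/dev/null; python3 f.py
```

```text
t 17.7 along -9.55 across 0.71 Fz 0.85 Mz 0.062 pos_y 1.82 pos_x 30.27 op 0.141
```

```bash
python3 -m pendant '[[-0.75,0,0,0],[-0.75,0,0,0],[-0.75,0,0,0]]'>/dev/null; python3 f.py; python3 -m pendant '[[-0.75,0,0,0],[-0.75,0,0,0],[-0.75,0,0,0],[-0.75,0,0,0],[-0.75,0,0,0],[-0.75,0,0,0],[-0.75,0,0,0],[-0.75,0,0,0]]'>/dev/null; python3 f.py
 python3 - <<'E'
from ov import *
g=(551,-67,-.264)
p=shot('side','side6')
u=proj(p,(546,-70,40)).astype(int)
draw(p,g,[],(u[1]-35,u[1]+35,u[0]-45,u[0]+45),8,'p2')
E
python3 f.py
```

```text
t 18.07 along -9.1 across 1.38 Fz 0.98 Mz 0.147 pos_y 1.87 pos_x 30.29 op 0.136
t 19.07 along -9.57 across 1.65 Fz 0.08 Mz 0.085 pos_y 1.88 pos_x 30.27 op 0.137
t 19.12 along -9.34 across 0.34 Fz 0.63 Mz 0.053 pos_y 1.85 pos_x 30.3 op 0.136
```

View pics/p2.png

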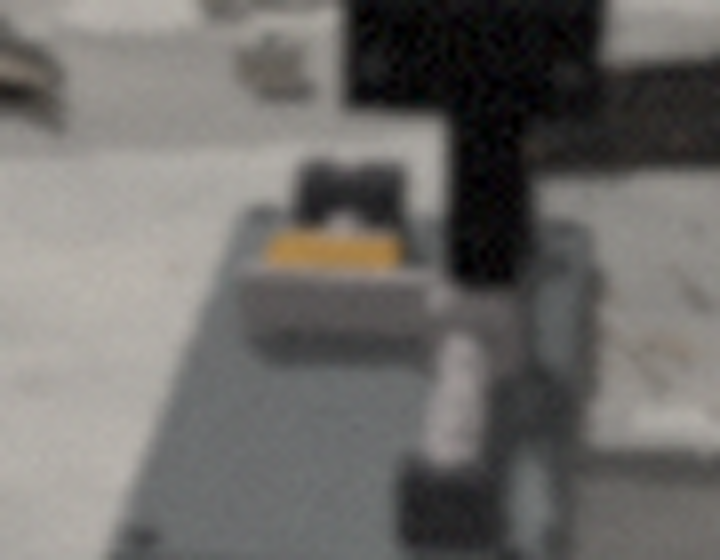

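```bash
python3 -m pendant '[[-0.7,0,0,0],[-0.7,0,0,0],[-0.7,0,0,0],[-0.7,0,0,0]]' 0.58; python3 f.py; python3 -m pendant '[[0,0,-5,0],[0,0,-18,0],[0,0,-40,0],[0,0,-75,0],[0,0,-95,0],[0,0,-95,0]]'; python3 to.py 440 -400 140 -1.835
```

```text
t: 19.62
eef_pos: [580.9, -72.2, 43.9]
tcp_rot: [3.141, -0.004, -1.831]
ft_force: [-0.3, -0.2, -0.5]
opening: 0.413
t 19.62 along -0.29 across -0.27 Fz -0.52 Mz -0.016 pos_y 2.77 pos_x 30.19 op 0.413
t: 20.38
eef_pos: [581.7, -72.0, 141.0]
tcp_rot: [-3.139, -0.004, -1.831]
ft_force: [-0.2, 0.4, 0.1]
opening: 0.422
20.375 [581.7 -72.  141. ] [-3.139 -0.004 -1.831] [-0.16  0.37  0.07] 0.422
(array([353.5,  52.5,   2.2]), np.float64(0.2))
```

```bash
python3 -m pendant '[[20,3,0,0],[75,11,0,0],[135,20,0,0],[195,29,0,0],[250,37,0,0],[310,46,0,0],[350,55,0,0],[390,75,0,0]]'>/dev/null; python3 -m pendant '[[30,40,-20,0],[60,80,-30,0],[90,130,-40,0],[110,160,-40,0],[120,170,-40,0],[120,170,-40,0]]'; python3 - <<'E'
from ov import *
g=(551,-67,-.264)
for c in('side','top'):
    p=shot(c,c+'7')
    u=proj(p,(546,-70,30)).astype(int)
    roi=(u[1]-45,u[1]+45,u[0]-60,u[0]+60) if c=='top' else (u[1]-35,u[1]+35,u[0]-45,u[0]+45)
    draw(p,g,[],roi,6 if c=='top' else 8,'fin'+c)
E
```

```text
t: 22.12
eef_pos: [211.0, -503.4, 180.7]
tcp_rot: [-3.14, -0.002, -1.834]
ft_force: [0.0, 0.3, -0.2]
opening: 0.42
```

View pics/fintop.png

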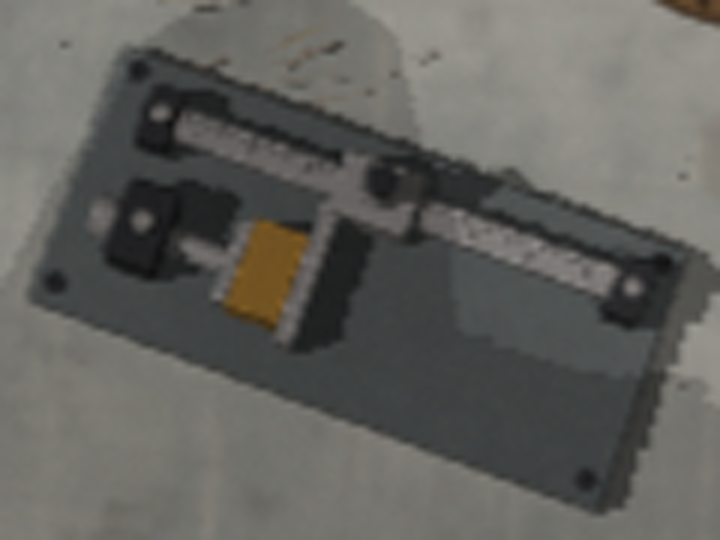

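View pics/finside.png

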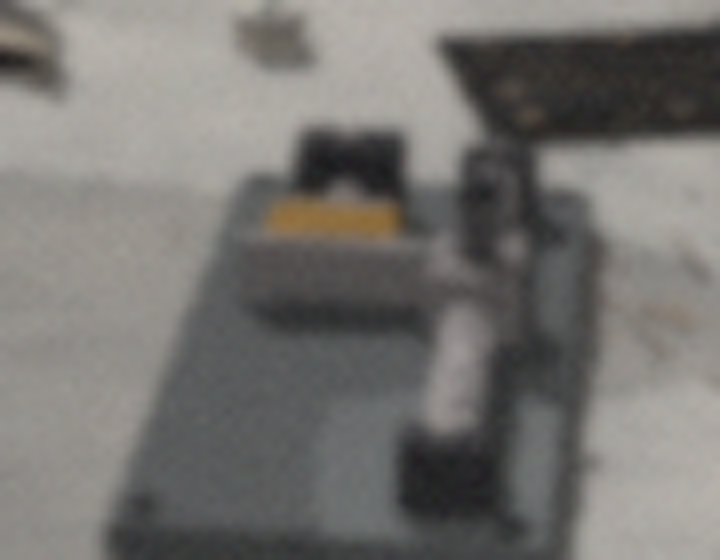

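View pics/top7.png

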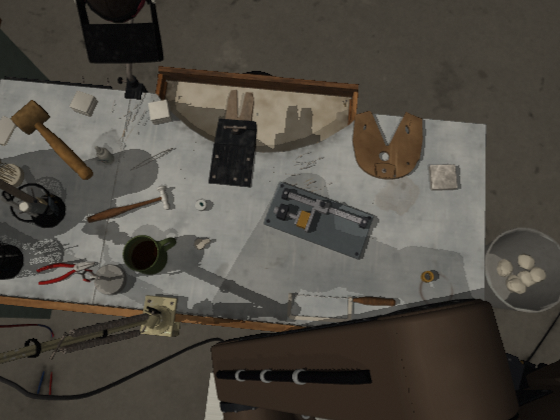

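The top view shows the brass block at about (265,270) in the crop, flat and square between the anvil plate and the jaw blade. No gaps show, and the other things are where they were.

```bash
python3 -c "
from cell import job
print(job.job_done())"
```

```text
the job is handed in; nothing more can be done
None
```

I put the block flat on the caliper bed with its long side along the jaw and let go. Then I pinched the thumb post and slid the jaw until the block was squeezed against the anvil. The job was handed in at about 22 s, with the arm clear of everything.

- **Pressure:** I held the jaw closed for about 1.4 s. The wrist read about 9.3 N along the beam; less about 2 N of slide friction, that is roughly 7.5 N on the block. Just before that, it briefly read 13 N (about 11 N on the block) before I eased off.
- **Squareness:** in the last top and side pictures the block sits square between blade and plate, with no gap and no visible cocking. I did not measure the cocking angle.
- **Other things:** the tube and the other objects I could make out in the last top picture had not moved. I judged this by eye, without a numeric check on each.
- **Disagreements:** the side camera's model overlay was off by up to about 3 pixels in height, so I relied on the top camera and on contact forces. The trained network also missed the block in one side picture.

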